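# Refit the return spring on the foot pump

### The job

Put the steel coil spring back on the slanted rod of the red foot pump: thread it over the rod end with its tang end first, twist it a little whenever the tang snags until it drops into the rod's keyway, and push it fully home against the seat. Let go of it there, and leave the torch and the funnel standing where they are.

Things in the scene. Friction and masses are not known exactly. Their poses are not given: they have to be found in the camera images.
- spring_mid (a point): Centre of the steel compression spring, half-way up its axis. 90 mm long, 47 mm outside, 37 mm bore, about 0.16 kg, so stiff that handling does not shorten it. Starts standing upright on the board, tang end down. z runs along its axis, foot to top; x points to its tang side, which a yellow paint stripe down the coils marks. It may be gripped at any yaw.
- spring_foot (a point): Point on the spring's axis at its foot (the tang end), 45 mm below spring_mid; same axes.
- spring_tang (a point): Tip of the tang: a 5 mm wire end that juts inward from the coil on the spring's x side, 12 mm above the foot, its tip 11 mm from the axis.
- rod_seat (a point): Centre of the seat, a flat 64 mm flange at the root of the rod on the red pump, which is fixed to the board. z runs along the rod from seat to tip and leans 30 degrees from vertical towards the robot's side; x points away from the robot and 30 degrees upward. Home means the spring's foot rests flat on this seat.
- rod_tip (a point): Tip of the rod, 90 mm from rod_seat along its z; same axes. The end of the rod is a plain nose, 17 mm in diameter and 32 mm long, down to the shoulder.
- rod_shoulder (a point): On the rod's axis at its flat shoulder, 58 mm from rod_seat; same axes. Below it the rod is 34 mm in diameter (1.5 mm clearance all round inside the spring). With the tang resting on the shoulder the foot is about 48 mm from the seat. The rod does not turn under handling forces.
- rod_keyway (a point): Shoulder's edge in the keyway's average direction only (rod_seat's x). The keyway, 8 mm wide with a yellow bottom, runs from shoulder to seat; the tang fits it with 1.5 mm to spare each side, and nowhere else. It is really turned about the rod's axis by up to 1.1 rad either way: not reported, to be seen or felt. In it the spring slides freely to the seat.
- torch_mid (a point): Centre of the black torch, 142 mm tall, standing on its 60 mm wide lens end, loose. To be left alone.
- funnel_mid (a point): Centre of the orange plastic funnel standing mouth down, 115 mm tall, 100 mm across with a tab reaching 75 mm from its axis, loose. To be left alone.
There are look-alikes about, which are no part of the job. Leave any blue look-alike of the part that bears spring_mid alone.

How it is judged:
By the outcome, as a careful person would: the job done as asked, in the order asked, and still so for the second after the job is handed in, with the robot touching nothing.
It also fails if it takes over 64 s, if anything falls off the work surface, if the arm or the gripper's body presses on something with over 40 N, if the wrist force passes 120 N, or if a joint passes its speed limit or range.

### The arm

A 6-joint arm with a two-finger parallel gripper is mounted at the origin on the work surface. World frame = base frame: x ahead of the robot, y to its left, z up, the work surface at z = 0. Lengths are in mm, angles in rad, forces in N, time in s.
With the tool pointing down it reaches from about 350 to 775 mm from the base axis. Payload 7.3 kg.
Tool frame: the origin (TCP) lies at the very end of the fingers, on their centre line; the grasp point (between the pads) lies 19 mm behind it; z points along the fingers, y is the line along which they close (so a half turn about z gives the same grasp; the last joint's range is limited). The gripper opens to 92 mm and grips with 3 to 60 N. Pads are 19 mm wide; open, the fingers measure 130 mm over their backs; the gripper's body (75 mm by 190 mm) begins 47 mm behind the grasp point.
Start: joints at [-1.415, 0.342, 1.524, -0, 1.275, -0.146], TCP at [156.073, -501.284, 226.741] pointing down, gripper open.
Joint ranges: [-2.53, 2.53], [-0.77, 2.02], [0.04, 2.7], [-1, 4.14], [0.28, 2.66], [-3.11, 3.11]. Speed limits (rad/s): [2.57, 2.57, 3.14, 3.14, 3.14, 3.14].

### API

Orientations are given as [roll, pitch, yaw] about the fixed x, y, z axes, in that order (R = Rz(yaw) Ry(pitch) Rx(roll)).
In Python, from plant import bot gives the robot as it stands.
- The arm moves only by the tool send_rows, never from a script. Its argument "rows" is a list of rows, each an object of numbers: "x", "y", "z": the shift along the tool's x, y, z in units of 0.2 m (1.0 is 0.2 m); "ax", "ay", "az": the turn, a rotation vector about the tool's x, y, z in units of 60 degrees (1.0 is 60 degrees); "jaw": the opening, from -1 (shut) to 1 (fully open), so that 0 is half open. In form: [{"x": .., "y": .., "z": .., "ax": .., "ay": .., "az": .., "jaw": ..}, ...]. A call has exactly 10 rows; each row is the pose to reach, as a shift and turn from the pose commanded when the call began, along the tool's axes at that moment; what a row does not reach only later rows make up. A row lasts 1/8 s, in which the tool goes at most 62.5 mm and 10.7 degrees, less where a joint would pass 70% of its speed; a pose out of reach is approached as far as the arm can. A call with a number of a shift or a turn outside -1 to 1 is refused whole. A call with a gripper value outside its range is refused whole. The fingers move at their own pace and stop on an object; the grip force is fixed at half the most. Time passes only in rows, so rows that repeat a pose let the fingers close, or fill a call up. It gives the time, the measured TCP pose, the force, the opening and the grip force at its end, in the units of the state.
- bot.get_obs(): the state, without advancing time (a new reading comes with each control period).
- bot.capture(name): name is "side" or "top" or "wrist"; returns (picture, depth): 420x560x3 uint8, red, green, blue; 420x560 float32, mm along the optical axis (not along the pixel's ray), 0 where there is no reading.
- bot.camera_model(name): a dict with "vertical_fov" (degrees; the focal length in pixels is half the picture's height over the tangent of half this angle, whatever the lens; pixels are square), "cx", "cy" (the principal point, pixels), "k1" (the pictures are not rectified: a ray, as slopes to the right and down, at radius r is drawn at 1 + k1 r^2 times it, then the intrinsics apply), "R" (3x3) and "t" (3): a world point X has camera coordinates R X + t; the wrist camera has in their place "T_tool_cam" (4x4, takes a point from camera to tool coordinates, whose origin is the TCP and whose axes are the flange's). Camera axes: x right, y down, z forward; pixel columns grow to the right and rows downward; lengths in mm; the calibration is good to about 2 mm. A picture is of the moment at which its call begins: read the wrist's pose just before it. camera_model takes no time and is no camera call.
- bot.close_job(): hands the job in; it is judged then, once.
The state is a dict: "time": time; "joint_positions": joint angles; "dq": joint speeds; "tau": joint torques, N m; "tool_pos": TCP position; "tcp_rot": TCP orientation; "contact_force": force on the tool from outside, world axes, zero at the start; "moment": the same for the moment, N m; "grip_width": finger opening in mm; "finger_force": force on a finger pad.
Only numpy, scipy, OpenCV 4.12 (cv2) and the standard library are available. Lean on these libraries where they do the work, as an engineer would, in place of code of your own. Each camera call takes 0.05 s, during which the arm holds its last target. There are 200 camera calls.

## Working session

There is one attempt and no reset: what is moved stays moved. The work goes in short steps, Python scripts to look and compute and a tool call to move; the robot and the scene stay as the last step left them, time stands still between calls to the robot, and variables do not carry over. Pictures are saved under pics/ and viewed, at most 10 in all, crops included, and the job is handed in when it is done.

Besides the shell and the picture viewer there is one more tool, called after "Emit:" as name(argument=value, ...), one argument or row to a line, values as JSON. send_rows: Moves the arm, as the interface text tells. Its arguments: {"type":"object","properties":{"rows":{"type":"array","items":{"type":"object","properties":{"x":{"type":"number","minimum":-1,"maximum":1},"y":{"type":"number","minimum":-1,"maximum":1},"z":{"type":"number","minimum":-1,"maximum":1},"ax":{"type":"number","minimum":-1,"maximum":1},"ay":{"type":"number","minimum":-1,"maximum":1},"az":{"type":"number","minimum":-1,"maximum":1},"jaw":{"type":"number"}}}}},"required":["rows"]}

```bash
mkdir -p pics; ls
python3 - <<'E'
from plant import bot
import cv2,numpy as np
o=bot.get_obs();print({k:np.round(v,3).tolist() for k,v in o.items()})
ims=[]
for n in("side","top"):
    p,d=bot.capture(n);np.savez(f"{n}.npz",p=p,d=d);cv2.imwrite(f"pics/{n}0.png",p[:,:,::-1])
for n in("side","top","wrist"):print(n,{k:np.round(v,4).tolist() for k,v in bot.camera_model(n).items()})
E
```

```text
pics
{'time': 0.0, 'joint_positions': [-1.415, 0.343, 1.525, 0.0, 1.275, -0.146], 'dq': [-0.0, 0.001, -0.001, -0.003, 0.001, 0.001], 'tau': [0.003, -43.123, -24.422, 0.072, 0.056, -0.0], 'tool_pos': [156.012, -500.855, 226.028], 'tcp_rot': [-3.14, -0.0, 0.302], 'contact_force': [-0.233, 0.304, 0.493], 'moment': [-0.005, 0.027, 0.035], 'finger_force': 0.0, 'grip_width': 92.08}
side {'vertical_fov': 55.7578, 'cx': 274.5948, 'cy': 218.9371, 'k1': 0.0012, 'R': [[0.9602, -0.2783, 0.023], [-0.1505, -0.5851, -0.7969], [0.2352, 0.7617, -0.6037]], 't': [-549.0703, 207.7131, 581.8893]}
top {'vertical_fov': 43.2099, 'cx': 288.185, 'cy': 201.4027, 'k1': -0.0031, 'R': [[0.0146, -0.9999, 0.0003], [-0.9821, -0.0144, -0.1877], [0.1876, 0.0024, -0.9822]], 't': [27.6844, 585.9118, 1074.6779]}
wrist {'vertical_fov': 60.9535, 'cx': 273.3743, 'cy': 212.2727, 'k1': -0.0506, 'T_tool_cam': [[0.0002, -0.9654, -0.2606, 69.5553], [1.0, 0.0003, -0.0003, -1.1404], [0.0004, -0.2606, 0.9654, -157.5149], [0.0, 0.0, 0.0, 1.0]]}
```

View pics/side0.png

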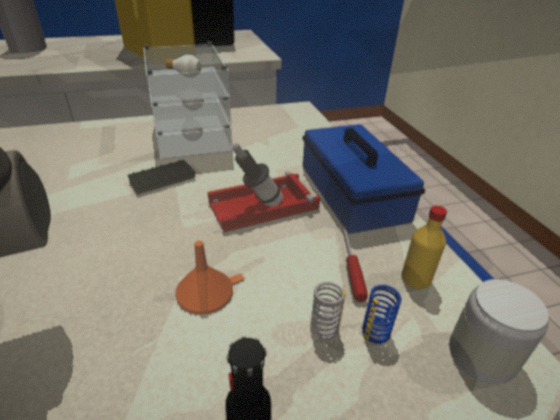

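View pics/top0.png

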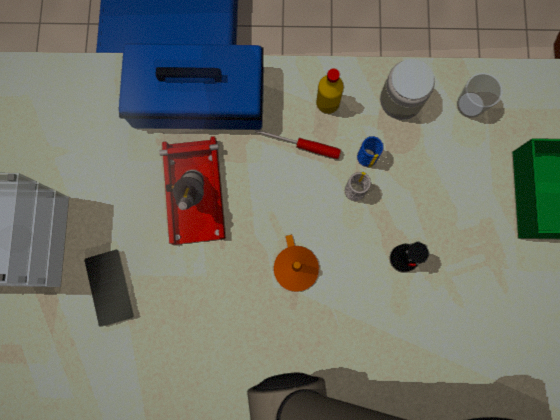

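Candidates: steel spring at side (327,310) / top (359,185); blue spring at side (380,315) / top (371,152), a look-alike to be left alone. The pump is at top (190,190). I choose the steel one and check it in close crops.

```bash
cat > h.py <<'E'
import numpy as np,cv2
from plant import bot
from scipy.spatial.transform import Rotation as Ro
def cam(n,o=None):
    m=bot.camera_model(n);f=210/np.tan(np.radians(m["vertical_fov"]/2))
    if n=="wrist":
        T=np.eye(4);T[:3,:3]=Ro.from_euler('xyz',o["tcp_rot"]).as_matrix();T[:3,3]=o["tool_pos"]
        T=T@np.array(m["T_tool_cam"]);R=T[:3,:3].T;t=-R@T[:3,3]
    else:R=np.array(m["R"]);t=np.array(m["t"])
    return f,m["cx"],m["cy"],m["k1"],R,t
def rays(c,uv):
    f,cx,cy,k,R,t=c;uv=np.atleast_2d(uv).astype(float);d=(uv-[cx,cy])/f;s=d.copy()
    for _ in range(8):s=d/(1+k*(s**2).sum(1,keepdims=True))
    return np.c_[s,np.ones(len(s))]
def pts(c,uv,d): # depth->world
    return (rays(c,uv)*np.asarray(d)[:,None]-c[5])@c[4]
def plane(c,uv,z):
    w=rays(c,uv)@c[4];o=-c[4].T@c[5];return o+w*((z-o[2])/w[:,2])[:,None]
def proj(c,X):
    f,cx,cy,k,R,t=c;p=np.atleast_2d(X)@R.T+t;s=p[:,:2]/p[:,2:];return s*(1+k*(s**2).sum(1,keepdims=True))*f+[cx,cy]
def cloud(c,d,box):
    x0,y0,x1,y1=box;v,u=np.mgrid[y0:y1,x0:x1];u=u.ravel();v=v.ravel();dd=d[v,u];g=dd>0
    return pts(c,np.c_[u,v][g],dd[g]),np.c_[u,v][g]
E
python3 - <<'E'
from h import *
S=np.load("side.npz");T=np.load("top.npz");cs=cam("side");ct=cam("top")
def crop(p,b):return cv2.resize(p[b[1]:b[3],b[0]:b[2],::-1],(400,300),interpolation=cv2.INTER_CUBIC)
g=np.vstack([np.hstack([crop(S["p"],(290,260,410,350)),crop(T["p"],(325,130,405,190+0))]),np.hstack([crop(S["p"],(210,130,310,205)),crop(T["p"],(155,160,235,220))])])
cv2.imwrite("pics/c1.png",g)
for n,c,d,b in(("T",ct,T["d"],(335,165,380,210)),("S",cs,S["d"],(305,275,348,350))):
    P,uv=cloud(c,d,b);q=P[(P[:,2]>80)&(P[:,2]<100)];print(n,"springtop",len(q),q.mean(0),q.min(0),q.max(0))
    q=P[(P[:,2]>15)];print(q.mean(0),q.min(0),q.max(0))
for n,c,d,b in(("T",ct,T["d"],(160,155,225,220)),("S",cs,S["d"],(225,138,290,210))):
    P,uv=cloud(c,d,b);q=P[P[:,2]>60];print(n,"pump",len(P),P[:,2].max())
    for lo in range(30,160,10):
        q=P[(P[:,2]>lo)&(P[:,2]<=lo+10)]
        if len(q):print(lo,len(q),q.mean(0).round(),q.min(0).round(),q.max(0).round())
E
```

```text
T springtop 161 [ 621.77135362 -112.35327233   87.23334229] [ 599.30147261 -133.99236798   81.99426592] [645.20019701 -89.77269791  92.66724762]
[ 621.78935046 -112.11055191   61.90580002] [ 598.68008295 -144.33648729   15.32767198] [677.70848798 -88.80329673  92.66724762]
S springtop 332 [ 620.8276825  -114.00682283   86.34501115] [ 599.44563367 -132.57900489   80.04295426] [645.32531026 -87.10084239  91.8385052 ]
[ 620.02484775 -115.09399602   59.64866135] [ 599.10579058 -133.34848456   15.02318362] [645.32531026 -86.24860742  91.8385052 ]
T pump 4208 171.87295954900225
30 484 [618. 242.  32.] [547. 179.  30.] [692. 320.  40.]
40 66 [643. 243.  45.] [620. 224.  40.] [653. 288.  50.]
50 75 [621. 272.  56.] [604. 224.  50.] [648. 299.  60.]
60 32 [631. 249.  64.] [610. 225.  60.] [641. 295.  70.]
70 34 [585. 229.  76.] [571. 216.  71.] [634. 245.  80.]
80 92 [591. 234.  85.] [576. 213.  80.] [609. 276.  90.]
90 207 [607. 244.  96.] [591. 215.  90.] [624. 275. 100.]
100 116 [613. 244. 104.] [582. 220. 100.] [625. 267. 110.]
110 31 [595. 238. 115.] [586. 225. 110.] [602. 255. 120.]
120
[... 311 characters left out ...]
 40.]
40 107 [632. 254.  45.] [585. 224.  40.] [697. 532.  50.]
50 90 [619. 232.  55.] [590. 224.  50.] [649. 255.  60.]
60 83 [614. 231.  65.] [588. 223.  60.] [639. 252.  70.]
70 121 [597. 234.  76.] [570. 218.  70.] [633. 264.  80.]
80 118 [594. 230.  84.] [577. 213.  80.] [628. 268.  90.]
90 135 [603. 232.  96.] [572. 216.  90.] [621. 274. 100.]
100 124 [601. 240. 104.] [567. 227. 100.] [626. 269. 110.]
110 76 [584. 233. 115.] [561. 227. 110.] [602. 251. 120.]
120 71 [577. 232. 125.] [557. 226. 121.] [597. 254. 130.]
130 99 [570. 234. 135.] [554. 224. 130.] [591. 258. 140.]
140 83 [572. 239. 144.] [556. 227. 140.] [586. 257. 150.]
150 40 [560. 236. 155.] [550. 232. 150.] [571. 241. 160.]
```

View pics/c1.png

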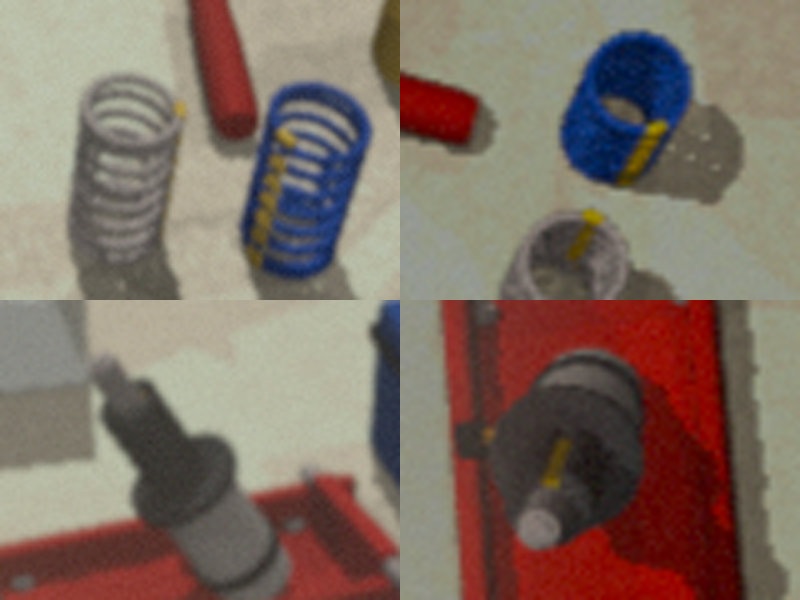

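The top-left crop confirms the steel spring; its stripe is at top (364,173) and side (345,292). The bottom-right crop shows the yellow keyway from top (185,197) to (188,188), with the rod tip at top (183,205) and side (236,147).

```bash
cat >> h.py <<'E'
def tri(uv1,uv2,c1=None,c2=None):
    c1=c1 or cam("top");c2=c2 or cam("side");A=[];b=[]
    for c,uv in((c1,uv1),(c2,uv2)):
        w=(rays(c,uv)@c[4])[0];w/=np.linalg.norm(w);M=np.eye(3)-np.outer(w,w);A.append(M);b.append(M@(-c[4].T@c[5]))
    x,r,_,_=np.linalg.lstsq(np.vstack(A),np.hstack(b),rcond=None);return x,r
def step(p,rpy,p0=None,r0=None):
    o=bot.get_obs();p0=o["tool_pos"] if p0 is None else p0;r0=o["tcp_rot"] if r0 is None else r0
    R0=Ro.from_euler('xyz',r0);s=R0.inv().apply(np.array(p)-p0)/200
    a=(R0.inv()*Ro.from_euler('xyz',rpy)).as_rotvec()/np.radians(60);print("shift",s.round(3),"turn",a.round(3))
def circ(q):
    s=np.linalg.lstsq(np.c_[2*q,np.ones(len(q))],(q**2).sum(1),rcond=None)[0];return s[:2],np.sqrt(s[2]+s[:2]@s[:2])
E
python3 - <<'E'
from h import *
ct=cam("top");cs=cam("side");T=np.load("top.npz")
tip=tri((183,205),(235.8,147.5));print("tip",tip)
print("stripe top",tri((364,173),(344.6,292.4)),plane(ct,(364,173),88))
P,uv=cloud(ct,T["d"],(335,160,385,210));q=P[(P[:,2]>84)&(P[:,2]<95)];print(circ(q[:,:2]))
P,uv=cloud(ct,T["d"],(350,130,395,175));q=P[(P[:,2]>84)&(P[:,2]<95)];print("blue",circ(q[:,:2]))
print("pump corners",plane(ct,[(163,142),(222,138),(170,243),(225,238)],20).round())
for n,uv,z in(("torch",(418,252),142),("funnel",(297,266),115)):print(n,plane(ct,uv,z).round())
print("keyway px",pts(ct,[(185.4,197),(187.6,188)],T["d"][[197,188],[185,188]]))
step((500,236,260),(np.pi,-np.pi/6,0))
E
```

```text
tip (array([555.65094156, 238.53364672, 160.55725085]), array([0.182141]))
stripe top (array([ 641.41238275, -120.95326026,   92.39665049]), array([0.53972989])) [[ 641.99020537 -121.43616827   88.        ]]
(array([ 621.84198137, -111.95554872]), np.float64(20.729658530998996))
blue (array([ 680.59608649, -131.012208  ]), np.float64(31.890804572585782))
pump corners [[724. 320.  20.]
 [735. 187.  20.]
 [497. 291.  20.]
 [509. 172.  20.]]
torch [[ 473. -216.  142.]]
funnel [[445.  17. 115.]]
keyway px [[574.8436654  238.51548604 141.65444824]
 [602.58648211 243.86811553  97.08281353]]
shift [ 2.737 -3.007 -0.165] turn [-0.077  0.496  0.281]
```

Emit:
send_rows(
  rows=[
    {"x":0.25,"y":-0.15,"jaw":1},
    {"x":0.5,"y":-0.3,"jaw":1},
    {"x":0.75,"y":-0.45,"jaw":1},
    {"x":1,"y":-0.6,"jaw":1},
    {"x":1,"y":-0.7,"jaw":1},
    {"x":1,"y":-0.85,"jaw":1},
    {"x":1,"y":-1,"jaw":1},
    {"x":1,"y":-1,"jaw":1},
    {"x":1,"y":-1,"jaw":1},
    {"x":1,"y":-1,"jaw":1},
  ],
)

```text
schema error: expected keys x, y, z, ax, ay, az, jaw
```

Emit:
send_rows(
  rows=[
    {"x":0.2,"y":-0.25,"z":-0.05,"jaw":1},
    {"x":0.4,"y":-0.5,"z":-0.1,"jaw":1},
    {"x":0.6,"y":-0.75,"z":-0.15,"jaw":1},
    {"x":0.8,"y":-1,"z":-0.15,"jaw":1},
    {"x":0.9,"y":-1,"z":-0.15,"jaw":1},
    {"x":0.9,"y":-1,"z":-0.15,"jaw":1},
    {"x":0.9,"y":-1,"z":-0.15,"jaw":1},
    {"x":0.9,"y":-1,"z":-0.15,"jaw":1},
    {"x":0.9,"y":-1,"z":-0.15,"jaw":1},
    {"x":0.9,"y":-1,"z":-0.15,"jaw":1},
  ],
)

```text
schema error: expected keys x, y, z, ax, ay, az, jaw
```

Emit:
send_rows(
  rows=[
    {"x":0.2,"y":-0.25,"jaw":1},
    {"x":0.4,"y":-0.5,"ay":0.1,"jaw":1},
    {"x":0.6,"y":-0.75,"ay":0.2,"az":0.1,"jaw":1},
    {"x":0.8,"y":-1,"ax":-0.05,"ay":0.3,"az":0.15,"jaw":1},
    {"x":0.84,"y":-1,"ax":-0.08,"ay":0.4,"az":0.2,"jaw":1},
    {"x":0.84,"y":-1,"ax":-0.08,"ay":0.5,"az":0.28,"jaw":1},
    {"x":0.84,"y":-1,"ax":-0.08,"ay":0.5,"az":0.28,"jaw":1},
    {"x":0.84,"y":-1,"ax":-0.08,"ay":0.5,"az":0.28,"jaw":1},
    {"x":0.84,"y":-1,"ax":-0.08,"ay":0.5,"az":0.28,"jaw":1},
    {"x":0.84,"y":-1,"ax":-0.08,"ay":0.5,"az":0.28,"jaw":1},
  ],
)

```text
schema error: expected keys x, y, z, ax, ay, az, jaw
```

Run:
```python
from h import *
o=bot.get_obs();p,d=bot.capture("wrist");np.savez("w1.npz",p=p,d=d,pos=o["tool_pos"],rot=o["tcp_rot"]);cv2.imwrite("pics/w1.png",p[:,:,::-1])
print(o["time"],o["tool_pos"],o["tcp_rot"],o["joint_positions"]);c=cam("wrist",o)
tip=np.array([555.65,238.5,160.6]);print(proj(c,tip),proj(c,tip+90*np.array([.5,.05,-.866])))
```

```text
0.1 [ 156.00105763 -500.92099894  226.10882383] [-3.14021910e+00 -2.18880683e-04  3.01773130e-01] [-1.41503857e+00  3.42686867e-01  1.52488735e+00  1.74598651e-05
  1.27540921e+00 -1.46020618e-01]
[[12654.40781589 12299.89114587]] [[1525.02171631 1590.7014552 ]]
```

View pics/w1.png

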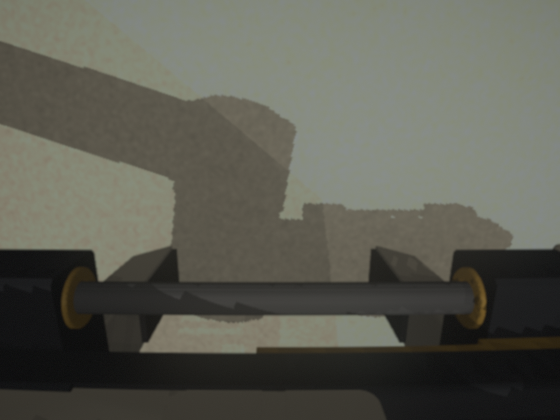

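The rows were refused because every key is required, so the picture shows only bare board and the fingers (rows 250–390). I'll resend with full rows.

Emit:
send_rows(
  rows=[
    {"x":0.25,"y":-0.15,"z":0,"ax":0,"ay":0,"az":0,"jaw":1},
    {"x":0.5,"y":-0.3,"z":0,"ax":0,"ay":0,"az":0,"jaw":1},
    {"x":0.75,"y":-0.45,"z":0,"ax":0,"ay":0,"az":0,"jaw":1},
    {"x":1,"y":-0.6,"z":0,"ax":0,"ay":0,"az":0,"jaw":1},
    {"x":1,"y":-0.7,"z":0,"ax":0,"ay":0,"az":0,"jaw":1},
    {"x":1,"y":-0.85,"z":0,"ax":0,"ay":0,"az":0,"jaw":1},
    {"x":1,"y":-1,"z":0,"ax":0,"ay":0,"az":0,"jaw":1},
    {"x":1,"y":-1,"z":0,"ax":0,"ay":0,"az":0,"jaw":1},
    {"x":1,"y":-1,"z":0,"ax":0,"ay":0,"az":0,"jaw":1},
    {"x":1,"y":-1,"z":0,"ax":0,"ay":0,"az":0,"jaw":1},
  ],
)

```text
time: 1.4
tool_pos: [287.8, -251.7, 226.7]
tcp_rot: [3.141, 0.0, 0.301]
contact_force: [0.4, 0.0, 0.4]
grip_width: 92.0
finger_force: 0.0
```

Emit:
send_rows(
  rows=[
    {"x":0.2,"y":-0.25,"z":-0.05,"ax":0,"ay":0,"az":0,"jaw":1},
    {"x":0.4,"y":-0.5,"z":-0.1,"ax":0,"ay":0,"az":0,"jaw":1},
    {"x":0.6,"y":-0.75,"z":-0.15,"ax":0,"ay":0,"az":0,"jaw":1},
    {"x":0.8,"y":-1,"z":-0.15,"ax":0,"ay":0,"az":0,"jaw":1},
    {"x":0.9,"y":-1,"z":-0.15,"ax":0,"ay":0,"az":0,"jaw":1},
    {"x":0.9,"y":-1,"z":-0.15,"ax":0,"ay":0,"az":0,"jaw":1},
    {"x":0.9,"y":-1,"z":-0.15,"ax":0,"ay":0,"az":0,"jaw":1},
    {"x":0.9,"y":-1,"z":-0.15,"ax":0,"ay":0,"az":0,"jaw":1},
    {"x":0.9,"y":-1,"z":-0.15,"ax":0,"ay":0,"az":0,"jaw":1},
    {"x":0.9,"y":-1,"z":-0.15,"ax":0,"ay":0,"az":0,"jaw":1},
  ],
)

```text
time: 2.65
tool_pos: [399.8, -6.8, 256.8]
tcp_rot: [3.141, -0.0, 0.301]
contact_force: [0.1, 0.3, -0.3]
grip_width: 91.6
finger_force: 0.0
```

Emit:
send_rows(
  rows=[
    {"x":0.2,"y":-0.25,"z":0,"ax":0,"ay":0,"az":0,"jaw":1},
    {"x":0.4,"y":-0.5,"z":0,"ax":0,"ay":0.1,"az":0,"jaw":1},
    {"x":0.6,"y":-0.75,"z":0,"ax":0,"ay":0.2,"az":0.1,"jaw":1},
    {"x":0.8,"y":-1,"z":0,"ax":-0.05,"ay":0.3,"az":0.15,"jaw":1},
    {"x":0.84,"y":-1,"z":0,"ax":-0.08,"ay":0.4,"az":0.2,"jaw":1},
    {"x":0.84,"y":-1,"z":0,"ax":-0.08,"ay":0.5,"az":0.28,"jaw":1},
    {"x":0.84,"y":-1,"z":0,"ax":-0.08,"ay":0.5,"az":0.28,"jaw":1},
    {"x":0.84,"y":-1,"z":0,"ax":-0.08,"ay":0.5,"az":0.28,"jaw":1},
    {"x":0.84,"y":-1,"z":0,"ax":-0.08,"ay":0.5,"az":0.28,"jaw":1},
    {"x":0.84,"y":-1,"z":0,"ax":-0.08,"ay":0.5,"az":0.28,"jaw":1},
  ],
)

```text
time: 3.9
tool_pos: [501.6, 234.1, 256.9]
tcp_rot: [3.136, -0.528, 0.002]
contact_force: [0.0, 0.3, -0.1]
grip_width: 91.8
finger_force: 0.0
```

Run:
```python
from h import *
o=bot.get_obs();p,d=bot.capture("wrist");np.savez("w1.npz",p=p,d=d,pos=o["tool_pos"],rot=o["tcp_rot"]);cv2.imwrite("pics/w2.png",p[:,:,::-1])
print(o["time"],o["tool_pos"],o["tcp_rot"],o["joint_positions"]);c=cam("wrist",o)
tip=np.array([555.65,238.5,160.6]);print(proj(c,tip),proj(c,tip+90*np.array([.5,.05,-.866])))
```

```text
3.9 [501.56796068 234.09876056 256.90725403] [ 3.13646918e+00 -5.28233760e-01  2.27076257e-03] [ 0.41842917  0.1517035   1.82212395 -0.32700938  0.70611395  2.18841239]
[[268.5285142  210.34063705]] [[264.9637685  188.22854822]]
```

View pics/w2.png

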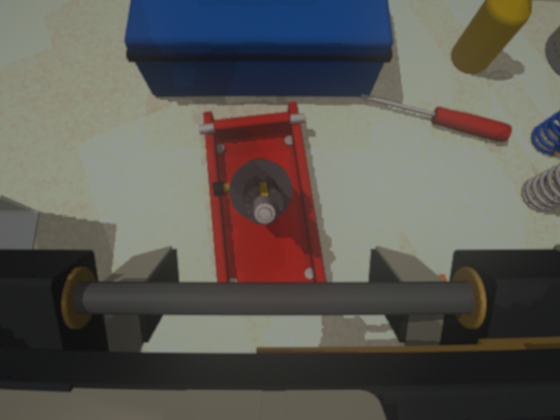

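The wrist view looks down the rod: tip at (264,213), flange centre near (261,189), yellow keyway near (264,187). Next I'll enlarge it and measure.

Run:
```python
from h import *
W=np.load("w1.npz");p,d=W["p"],W["d"];c=cam("wrist",dict(tool_pos=W["pos"],tcp_rot=W["rot"]))
cv2.imwrite("pics/w2c.png",cv2.resize(p[145:235,200:320,::-1],(800,600),interpolation=cv2.INTER_CUBIC))
h=cv2.cvtColor(p,cv2.COLOR_RGB2HSV)
roi=np.zeros(p.shape[:2],bool);roi[150:232,232:296]=1
yel=roi&(h[...,0]>15)&(h[...,0]<35)&(h[...,1]>110);v,u=np.nonzero(yel);print("yel",len(u),u.mean(),v.mean(),[(r,u[v==r].mean().round(1),int((v==r).sum())) for r in np.unique(v)])
gry=(roi&(h[...,1]<90)).astype(np.uint8);n,l,s,ce=cv2.connectedComponentsWithStats(gry);i=1+s[1:,4].argmax();print("grey",s[i],ce[i])
m=(l==i);P=pts(c,np.c_[np.nonzero(m)[::-1]],d[m]);o=-c[4].T@c[5]
a=np.array([-.5,0,.866]);
tip=np.array([555.6,238.5,160.6])
for psi in(0,.05,.1):
    a=np.array([-.5*np.cos(psi),-.5*np.sin(psi),.866]);hh=(P-tip)@a
    print(psi,[int(((hh>k)&(hh<k+6)).sum()) for k in range(-120,20,6)])
    q=P[(hh<-84)&(hh>-100)];x=np.array([.866*np.cos(psi),.866*np.sin(psi),.5]);y=np.cross(a,x)
    ql=np.c_[(q-tip)@x,(q-tip)@y];print("flange c rel axis",ql.mean(0),ql.min(0),ql.max(0),np.median((q-tip)@a))
    f=np.linalg.lstsq(np.c_[ql,np.ones(len(q))],(q-tip)@a,rcond=None)[0];print("plane tilt",f)
    q=P[(hh<10)&(hh>-8)];print("nose",len(q),q.mean(0))
    q=P[(hh<-25)&(hh>-42)];ql=np.c_[(q-tip)@x,(q-tip)@y];print("shoulder",len(q),ql.mean(0),ql.min(0),ql.max(0))
```

```text
yel 102 263.44117647058823 188.86274509803923 [(np.int64(182), np.float64(261.5), 4), (np.int64(183), np.float64(262.5), 6), (np.int64(184), np.float64(263.0), 7), (np.int64(185), np.float64(263.0), 7), (np.int64(186), np.float64(263.0), 7), (np.int64(187), np.float64(263.5), 8), (np.int64(188), np.float64(263.5), 8), (np.int64(189), np.float64(263.5), 8), (np.int64(190), np.float64(263.5), 8), (np.int64(191), np.float64(263.5), 8), (np.int64(192), np.float64(264.0), 9), (np.int64(193), np.float64(264.0), 9), (np.int64(194), np.float64(264.0), 7), (np.int64(195), np.float64(264.5), 6)]
grey [ 232  159   60   65 2904] [260.70902204 190.87017906]
0 [0, 0, 0, 0, 0, 21, 1478, 25, 25, 27, 26, 29, 32, 29, 34, 207, 483, 33, 30, 32, 196, 183, 0, 0]
flange c rel axis [  9.02121203 -10.19894171] [ -9.91366925 -21.92675344] [30.20682875 19.1151511 ] -84.28212465869638
plane tilt [ 2.91173393e-04 -5.79957356e-02 -8.53745648e+01]
nose 422 [553.58378737 241.76979178 165.21906207]
shoulder 130 [8.8631264  3.97124762] [-13.20401125 -11.99332732] [14.74645475 22.76257968]
0.05 [0, 0, 0, 0, 0, 10, 1494, 22, 27, 24, 26, 29, 33, 29, 34, 208, 481, 34, 29, 31, 200, 179, 0, 0]
flange c rel axis [17.75413142 -5.07049062] [ -9.95528478 -21.03831775] [30.66018731 15.72996981] -84.87687470386297
plane tilt [ 1.91782302e-02 -8.86534670e-02 -8.61445568e+01]
nose 421 [553.5664341  241.74985176 165.24426599]
shoulder 120 [9.76488357 4.28133462] [-16.27146524 -11.90478526] [15.11300882 21.81958192]
0.1 [0, 0, 0, 0, 0, 8, 1496, 23, 26, 25, 25, 32, 30, 28, 35, 222, 468, 34, 28, 32, 203, 175, 0, 0]
flange c rel axis [22.29318835 -1.52002149] [-10.88627078 -22.3264426 ] [30.9622582  12.30547179] -85.47110921328652
plane tilt [-1.95273438e-02 -4.71477433e-02 -8.52440793e+01]
nose 420 [553.54064531 241.73751676 165.26440525]
shoulder 109 [10.53001935  4.36715777] [-15.82687433 -11.4669992 ] [15.52155622 20.82204656]
```

View pics/w2c.png

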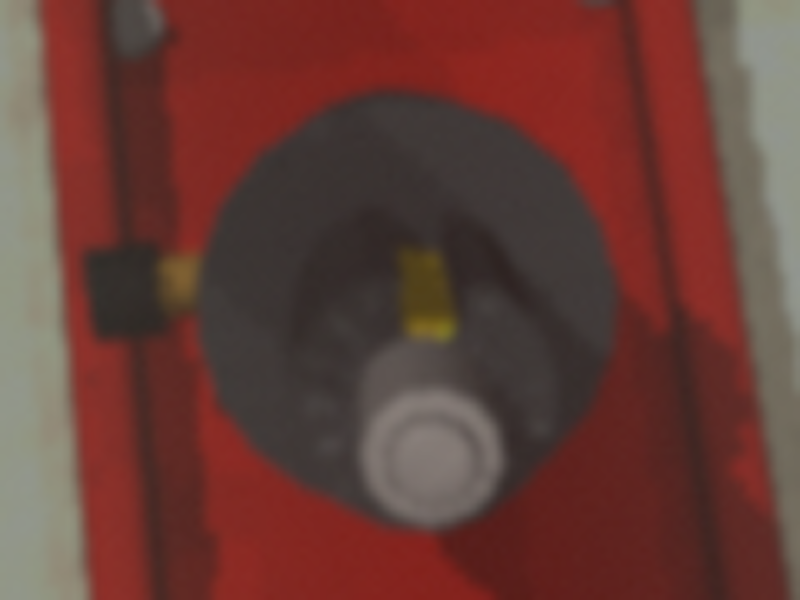

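Run:
```python
from h import *
W=np.load("w1.npz");p,d=W["p"],W["d"];c=cam("wrist",dict(tool_pos=W["pos"],tcp_rot=W["rot"]));o=-c[4].T@c[5]
def fitpl(q):
    for _ in range(6):
        m=np.median(q,0);A=np.c_[q[:,:2]-m[:2],np.ones(len(q))];f=np.linalg.lstsq(A,q[:,2],rcond=None)[0];r=q[:,2]-A@f;q=q[abs(r)<max(1.5,2*np.median(abs(r)))]
    n=np.array([-f[0],-f[1],1]);n/=np.linalg.norm(n);return n,q.mean(0),len(q),abs(r).mean()
def hit(uv,n,x0):
    w=(rays(c,uv)@c[4])[0];return o+w*(((x0-o)@n)/(w@n))
v,u=np.mgrid[155:228,225:300];u=u.ravel();v=v.ravel();P=pts(c,np.c_[u,v],d[v,u])
a=np.array([-.5,0,.866]);t0=np.array([555.6,238.5,160.6]);hh=(P-t0)@a;r=np.hypot(u-261.3,v-191.5)
n,x0,k,e=fitpl(P[(hh<-72)&(hh>-95)&(r<29)]);print("flange n",n,"yaw",np.arctan2(-n[1],-n[0]),"tilt",np.degrees(np.arccos(n[2])),k,e)
seat=hit((261.3,191.5),n,x0)
q=P[(np.hypot(u-264.5,v-213.2)<8)];tip=hit((264.5,213.2),n,np.median(q,0));L=tip-seat;print("seat",seat,"tip",tip,"len",np.linalg.norm(L),"dir",L/np.linalg.norm(L))
s=P[(hh>-34)&(hh<-16)&(r<20)];print("shoulder h from seat",np.median((s-seat)@n))
for psi in(0,.05,.1,.15):
    z=np.array([-.5*np.cos(psi),-.5*np.sin(psi),.866]);x=np.array([.866*np.cos(psi),.866*np.sin(psi),.5]);y=np.cross(z,x)
    sh=seat+58*z
    out=[]
    for uv,h in(((264.5,194.2),58),((262.7,182.5),3),((260.3,183),3),((265,183),3),((266,194),58),((262.8,194),58)):
        g=hit(uv,z,seat+h*z)-(seat+h*z);out.append((round(g@x,1),round(g@y,1)))
    print(psi,"dir check",((tip-seat)@x).round(1),((tip-seat)@y).round(1),out)
```

```text
flange n [-0.49400523 -0.06295736  0.86717657] yaw 0.12675938278892965 tilt 29.867822013902423 1093 0.5806449697449351
seat [594.85862668 246.49881923  89.4428252 ] tip [551.63035275 241.48064046 166.99516578] len 88.92823687925468 dir [-0.4861029  -0.05642953  0.87207779]
shoulder h from seat 57.752554813006036
0 dir check 1.3 -5.0 [(np.float64(9.5), np.float64(-4.4)), (np.float64(9.6), np.float64(-1.5)), (np.float64(9.1), np.float64(0.8)), (np.float64(9.1), np.float64(-3.8)), (np.float64(9.7), np.float64(-5.7)), (np.float64(9.7), np.float64(-3.0))]
0.05 dir check 1.2 -2.9 [(np.float64(9.3), np.float64(-3.4)), (np.float64(9.6), np.float64(-1.9)), (np.float64(9.2), np.float64(0.5)), (np.float64(9.0), np.float64(-4.1)), (np.float64(9.4), np.float64(-4.6)), (np.float64(9.6), np.float64(-2.0))]
0.1 dir check 1.1 -0.7 [(np.float64(9.2), np.float64(-2.3)), (np.float64(9.5), np.float64(-2.2)), (np.float64(9.2), np.float64(0.2)), (np.float64(8.8), np.float64(-4.4)), (np.float64(9.2), np.float64(-3.6)), (np.float64(9.5), np.float64(-0.9))]
0.15 dir check 1.1 1.5 [(np.float64(9.1), np.float64(-1.3)), (np.float64(9.4), np.float64(-2.5)), (np.float64(9.2), np.float64(-0.1)), (np.float64(8.5), np.float64(-4.7)), (np.float64(9.1), np.float64(-2.5)), (np.float64(9.5), np.float64(0.1))]
```

Emit:
send_rows(
  rows=[
    {"x":0.1,"y":0.25,"z":0,"ax":0,"ay":-0.1,"az":0,"jaw":1},
    {"x":0.2,"y":0.5,"z":0.05,"ax":0,"ay":-0.25,"az":0,"jaw":1},
    {"x":0.3,"y":0.75,"z":0.1,"ax":0,"ay":-0.4,"az":0,"jaw":1},
    {"x":0.38,"y":1,"z":0.2,"ax":0,"ay":-0.504,"az":0,"jaw":1},
    {"x":0.38,"y":1,"z":0.3,"ax":0,"ay":-0.504,"az":0,"jaw":1},
    {"x":0.38,"y":1,"z":0.3,"ax":0,"ay":-0.504,"az":0,"jaw":1},
    {"x":0.38,"y":1,"z":0.3,"ax":0,"ay":-0.504,"az":0,"jaw":1},
    {"x":0.38,"y":1,"z":0.3,"ax":0,"ay":-0.504,"az":0,"jaw":1},
    {"x":0.38,"y":1,"z":0.3,"ax":0,"ay":-0.504,"az":0,"jaw":1},
    {"x":0.38,"y":1,"z":0.3,"ax":0,"ay":-0.504,"az":0,"jaw":1},
  ],
)

```text
time: 5.2
tool_pos: [596.8, 34.9, 244.6]
tcp_rot: [3.137, -0.001, 0.001]
contact_force: [-0.4, 0.2, -0.3]
grip_width: 91.8
finger_force: 0.0
```

Run:
```python
from h import *
step((622,-112,200),(np.pi,0,0))
```

```text
shift [0.125 0.734 0.227] turn [ 0.004 -0.001  0.001]
```

Emit:
send_rows(
  rows=[
    {"x":0.04,"y":0.25,"z":0.05,"ax":0,"ay":0,"az":0,"jaw":1},
    {"x":0.08,"y":0.5,"z":0.1,"ax":0,"ay":0,"az":0,"jaw":1},
    {"x":0.125,"y":0.734,"z":0.2,"ax":0.004,"ay":0,"az":0,"jaw":1},
    {"x":0.125,"y":0.734,"z":0.227,"ax":0.004,"ay":0,"az":0,"jaw":1},
    {"x":0.125,"y":0.734,"z":0.227,"ax":0.004,"ay":0,"az":0,"jaw":1},
    {"x":0.125,"y":0.734,"z":0.227,"ax":0.004,"ay":0,"az":0,"jaw":1},
    {"x":0.125,"y":0.734,"z":0.227,"ax":0.004,"ay":0,"az":0,"jaw":1},
    {"x":0.125,"y":0.734,"z":0.227,"ax":0.004,"ay":0,"az":0,"jaw":1},
    {"x":0.125,"y":0.734,"z":0.227,"ax":0.004,"ay":0,"az":0,"jaw":1},
    {"x":0.125,"y":0.734,"z":0.227,"ax":0.004,"ay":0,"az":0,"jaw":1},
  ],
)

```text
time: 6.45
tool_pos: [622.0, -112.4, 199.3]
tcp_rot: [3.141, -0.001, 0.001]
contact_force: [-0.9, 0.9, 0.1]
grip_width: 91.9
finger_force: 0.0
```

Run:
```python
from h import *
o=bot.get_obs();p,d=bot.capture("wrist");np.savez("w2.npz",p=p,d=d,pos=o["tool_pos"],rot=o["tcp_rot"])
c=cam("wrist",o);u0,v0=proj(c,(622,-112,90))[0];print(o["tool_pos"],u0,v0)
x0,y0=int(u0)-80,int(v0)-60;x0,y0=max(x0,0),max(y0,0)
cv2.imwrite("pics/w3c.png",cv2.resize(p[y0:y0+120,x0:x0+160,::-1],(800,600),interpolation=cv2.INTER_CUBIC));print("crop origin",x0,y0)
P,uv=cloud(c,d,(x0,y0,x0+160,y0+120));q=P[(P[:,2]>85)&(P[:,2]<96)&(np.hypot(P[:,0]-622,P[:,1]+112)<34)];print(len(q),circ(q[:,:2]),np.percentile(q,[2,98],axis=0),np.median(q[:,2]))
h=cv2.cvtColor(p,cv2.COLOR_RGB2HSV);y=(h[...,0]>15)&(h[...,0]<35)&(h[...,1]>110)
for P_,uv_ in((P,uv),):
    m=y[uv_[:,1],uv_[:,0]]&(np.hypot(P_[:,0]-622,P_[:,1]+112)<32);z=P_[m];a=np.arctan2(z[:,1]+112,z[:,0]-621.8);print(m.sum(),z.mean(0),np.median(a),a[z[:,2]>83].mean())
    mu=uv_[m];print(mu.min(0),mu.max(0))
```

```text
[ 622.0026752  -112.4199665   199.34716108] 274.1543237141283 208.80561169282558
crop origin 194 148
973 (array([ 621.62401944, -109.55267938]), np.float64(20.790491441517265)) [[ 599.8491005  -131.30350171   85.1632582 ]
 [ 643.34830758  -87.69752104   90.15244957]] 87.29951577226299
188 [ 642.21062381 -117.74191569   64.64466254] -0.26895801642361605 -0.2806460841679633
[276 166] [287 188]
```

View pics/w3c.png

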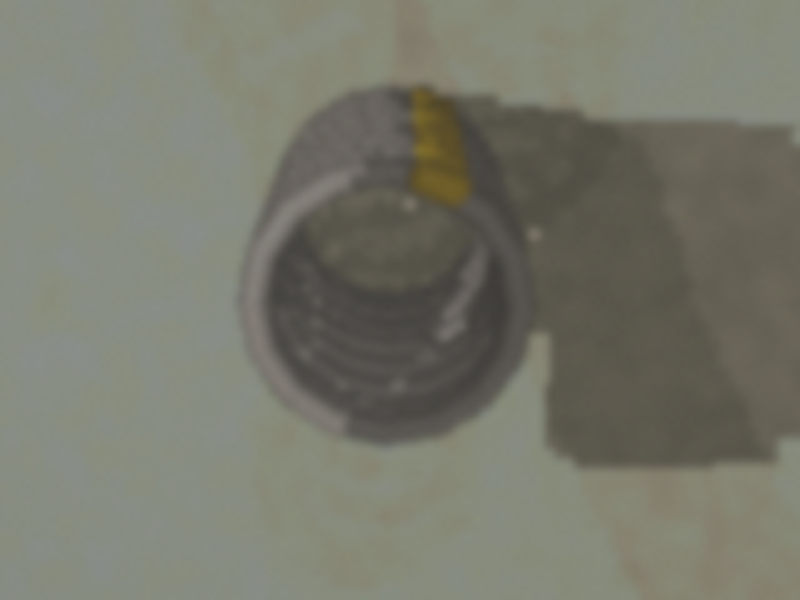

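The crop shows the steel spring upright: rim centre at crop (388,315) and stripe at crop (440,190), so the tang yaw is about -0.39. I descend and grip.

Emit:
send_rows(
  rows=[
    {"x":0,"y":-0.012,"z":0.15,"ax":0,"ay":0,"az":0,"jaw":1},
    {"x":0,"y":-0.012,"z":0.3,"ax":0,"ay":0,"az":0,"jaw":1},
    {"x":0,"y":-0.012,"z":0.45,"ax":0,"ay":0,"az":0,"jaw":1},
    {"x":0,"y":-0.012,"z":0.6,"ax":0,"ay":0,"az":0,"jaw":1},
    {"x":0,"y":-0.012,"z":0.7,"ax":0,"ay":0,"az":0,"jaw":1},
    {"x":0,"y":-0.012,"z":0.735,"ax":0,"ay":0,"az":0,"jaw":1},
    {"x":0,"y":-0.012,"z":0.735,"ax":0,"ay":0,"az":0,"jaw":1},
    {"x":0,"y":-0.012,"z":0.735,"ax":0,"ay":0,"az":0,"jaw":0.5},
    {"x":0,"y":-0.012,"z":0.735,"ax":0,"ay":0,"az":0,"jaw":0},
    {"x":0,"y":-0.012,"z":0.735,"ax":0,"ay":0,"az":0,"jaw":-0.2},
  ],
)

```text
time: 7.75
tool_pos: [622.3, -110.2, 52.9]
tcp_rot: [3.141, -0.001, 0.0]
contact_force: [0.1, -0.3, -0.2]
grip_width: 66.3
finger_force: 0.0
```

Emit:
send_rows(
  rows=[
    {"x":0,"y":0,"z":0,"ax":0,"ay":0,"az":0,"jaw":-1},
    {"x":0,"y":0,"z":0,"ax":0,"ay":0,"az":0,"jaw":-1},
    {"x":0,"y":0,"z":0,"ax":0,"ay":0,"az":0,"jaw":-1},
    {"x":0,"y":0,"z":0,"ax":0,"ay":0,"az":0,"jaw":-1},
    {"x":0,"y":0,"z":-0.15,"ax":0,"ay":0,"az":0,"jaw":-1},
    {"x":0,"y":0,"z":-0.35,"ax":0,"ay":0,"az":0,"jaw":-1},
    {"x":0,"y":0,"z":-0.6,"ax":0,"ay":0,"az":0,"jaw":-1},
    {"x":0,"y":0,"z":-0.85,"ax":0,"ay":0,"az":0,"jaw":-1},
    {"x":0,"y":0,"z":-1,"ax":0,"ay":0,"az":0,"jaw":-1},
    {"x":0,"y":0,"z":-1,"ax":0,"ay":0,"az":0,"jaw":-1},
  ],
)

```text
time: 9.0
tool_pos: [622.9, -110.4, 254.5]
tcp_rot: [3.14, -0.005, 0.0]
contact_force: [0.3, -0.4, -2.3]
grip_width: 46.6
finger_force: 30.0
```

```bash
cat >> h.py <<'E'
PSI=.115;ZR=np.array([-.5*np.cos(PSI),-.5*np.sin(PSI),.8660]);XR=np.array([.866*np.cos(PSI),.866*np.sin(PSI),.5]);YR=np.cross(ZR,XR)
def rot(beta): # tool rot with x at angle beta in rod frame, z=-ZR
    x=XR*np.cos(beta)+YR*np.sin(beta);return Ro.from_matrix(np.c_[x,np.cross(-ZR,x),-ZR])
E
python3 - <<'E'
from h import *
o=bot.get_obs();print(o["tool_pos"],o["tcp_rot"],o["grip_width"],o["finger_force"],o["contact_force"],o["moment"])
p,d=bot.capture("wrist");np.savez("w3.npz",p=p,d=d);c=cam("wrist",o)
P,uv=cloud(c,d,(180,100,370,300));tp=o["tool_pos"];print(tp)
q=P[(abs(P[:,2]-tp[2]-37)<8)&(np.hypot(P[:,0]-tp[0],P[:,1]-tp[1])<30)];print(len(q),np.median(q,0),circ(q[:,:2]),np.percentile(q,[2,98],axis=0))
h=cv2.cvtColor(p,cv2.COLOR_RGB2HSV);y=(h[...,0]>15)&(h[...,0]<35)&(h[...,1]>110);m=y[uv[:,1],uv[:,0]]&(np.hypot(P[:,0]-tp[0],P[:,1]-tp[1])<30);z=P[m];print(len(z),z.mean(0) if len(z) else 0)
# hover: seat est, foot 12mm past... TCP such that foot is 100 above seat
seat=np.array([594.9,246.5,89.4]);r=rot(.16).as_euler('xyz');print(r,seat+(110+52)*ZR);step(seat+(110+52)*ZR,r)
E
```

```text
[ 622.89480531 -110.35444377  254.46436596] [ 3.13995262e+00 -5.16029398e-03  4.62647520e-04] 46.5872677669647 29.99465676897671 [ 0.31711467 -0.37979479 -2.29123483] [-0.01061115 -0.02288874  0.02300646]
[ 622.89480531 -110.35444377  254.46436596]
2026 [ 639.40115862 -111.77942057  288.29152792] (array([ 617.52672146, -110.17768295]), np.float64(25.909547598624055)) [[ 630.93774618 -137.00099556  284.22953052]
 [ 644.92006547  -83.45480566  292.58353417]]
1077 [ 642.89117909 -117.80390696  265.38634539]
[ 3.04986763 -0.51625281  0.29922925] [514.43502247 237.20551824 229.692     ]
shift [-0.537 -1.737  0.11 ] turn [-0.011  0.501 -0.256]
```

Emit:
send_rows(
  rows=[
    {"x":-0.1,"y":-0.2,"z":0,"ax":0,"ay":0.05,"az":-0.05,"jaw":-1},
    {"x":-0.2,"y":-0.4,"z":0,"ax":0,"ay":0.15,"az":-0.1,"jaw":-1},
    {"x":-0.3,"y":-0.6,"z":0,"ax":0,"ay":0.25,"az":-0.15,"jaw":-1},
    {"x":-0.4,"y":-0.8,"z":0,"ax":0,"ay":0.35,"az":-0.2,"jaw":-1},
    {"x":-0.5,"y":-0.95,"z":0,"ax":-0.01,"ay":0.45,"az":-0.25,"jaw":-1},
    {"x":-0.6,"y":-1,"z":0,"ax":-0.011,"ay":0.5,"az":-0.256,"jaw":-1},
    {"x":-0.6,"y":-1,"z":0,"ax":-0.011,"ay":0.5,"az":-0.256,"jaw":-1},
    {"x":-0.6,"y":-1,"z":0,"ax":-0.011,"ay":0.5,"az":-0.256,"jaw":-1},
    {"x":-0.6,"y":-1,"z":0,"ax":-0.011,"ay":0.5,"az":-0.256,"jaw":-1},
    {"x":-0.6,"y":-1,"z":0,"ax":-0.011,"ay":0.5,"az":-0.256,"jaw":-1},
  ],
)

```text
time: 10.3
tool_pos: [502.4, 89.4, 251.9]
tcp_rot: [3.05, -0.515, 0.298]
contact_force: [-0.9, -0.4, -1.3]
grip_width: 46.8
finger_force: 30.0
```

Run:
```python
from h import *
seat=np.array([594.9,246.5,89.4]);r=rot(.14).as_euler('xyz');print(bot.get_obs()["joint_positions"]);step(seat+(110+52)*ZR,r)
```

```text
[-0.01474156  0.03664399  1.96614372  0.11022944  0.62344715  1.20944618]
shift [ 0.184 -0.707  0.168] turn [0.    0.002 0.018]
```

Emit:
send_rows(
  rows=[
    {"x":0.05,"y":-0.2,"z":-0.05,"ax":0,"ay":0,"az":0.01,"jaw":-1},
    {"x":0.1,"y":-0.4,"z":-0.05,"ax":0,"ay":0,"az":0.018,"jaw":-1},
    {"x":0.15,"y":-0.6,"z":-0.02,"ax":0,"ay":0.002,"az":0.018,"jaw":-1},
    {"x":0.184,"y":-0.707,"z":0.05,"ax":0,"ay":0.002,"az":0.018,"jaw":-1},
    {"x":0.184,"y":-0.707,"z":0.12,"ax":0,"ay":0.002,"az":0.018,"jaw":-1},
    {"x":0.184,"y":-0.707,"z":0.168,"ax":0,"ay":0.002,"az":0.018,"jaw":-1},
    {"x":0.184,"y":-0.707,"z":0.168,"ax":0,"ay":0.002,"az":0.018,"jaw":-1},
    {"x":0.184,"y":-0.707,"z":0.168,"ax":0,"ay":0.002,"az":0.018,"jaw":-1},
    {"x":0.184,"y":-0.707,"z":0.168,"ax":0,"ay":0.002,"az":0.018,"jaw":-1},
    {"x":0.184,"y":-0.707,"z":0.168,"ax":0,"ay":0.002,"az":0.018,"jaw":-1},
  ],
)

```text
time: 11.55
tool_pos: [513.9, 237.5, 230.5]
tcp_rot: [3.061, -0.52, 0.277]
contact_force: [-0.3, -1.1, -1.4]
grip_width: 46.9
finger_force: 30.0
```

Run:
```python
from h import *
o=bot.get_obs();print(o["tool_pos"],o["tcp_rot"],o["joint_positions"])
im=[]
for n,b in(("side",(190,90,310,210)),("top",(140,150,240,250)),("wrist",None)):
    p,d=bot.capture(n);np.savez(n+"4.npz",p=p,d=d)
    if b is None:b=(150,90,390,330)
    im.append(cv2.resize(p[b[1]:b[3],b[0]:b[2],::-1],(400 if n!="wrist" else 400,400),interpolation=cv2.INTER_CUBIC))
cv2.imwrite("pics/h4.png",np.hstack(im[:2]));seat=np.array([594.9,246.5,89.4])
tc=o["tool_pos"];zt=Ro.from_euler('xyz',o["tcp_rot"]).as_matrix()
for n in("side","top"):print(n,proj(cam(n),[tc+zt@[0,0,52.9],tc+zt@[0,0,-37],seat+90*ZR,seat]).round(1).tolist())
step(seat+162*ZR,rot(.14).as_euler('xyz'))
```

```text
[513.85693925 237.4956807  230.51649364] [ 3.06092774 -0.51985834  0.27718745] [ 0.36834704  0.18652681  1.85827011 -0.22482645  0.59694629  1.83744887]
side [[227.3, 136.8], [201.3, 100.9], [232.6, 144.1], [254.0, 173.8]]
top [[179.0, 210.6], [171.5, 228.6], [180.7, 207.0], [186.8, 192.4]]
shift [0.001 0.003 0.004] turn [-0.    -0.001  0.001]
```

View pics/h4.png

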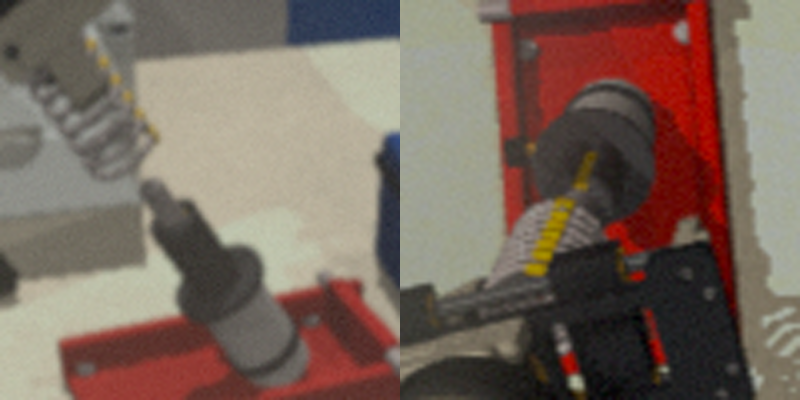

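Run:
```python
from h import *
o=bot.get_obs();tc=o["tool_pos"];M=Ro.from_euler('xyz',o["tcp_rot"]).as_matrix();seat=np.array([594.9,246.5,89.4])
def yell(n,b):
    p=np.load(n+"4.npz")["p"];h=cv2.cvtColor(p,cv2.COLOR_RGB2HSV);m=np.zeros(p.shape[:2],np.uint8);m[b[1]:b[3],b[0]:b[2]]=1
    m&=((h[...,0]>15)&(h[...,0]<35)&(h[...,1]>120)).astype(np.uint8);v,u=np.nonzero(m);return u,v
for n,b in(("top",(165,185,200,222)),("side",(205,95,250,140))):
    c=cam(n);u,v=yell(n,b);print(n,[(int(r),u[v==r].mean().round(1),int((v==r).sum())) for r in np.unique(v)])
    for a in(-.32,-.37,-.42):
        # tool frame: angle a about spring z = -a about tool z
        k=[np.array([23.5*np.cos(a)-.7,-23.5*np.sin(a),h]) for h in(50,20,-30)];print(a,proj(c,[tc+M@q for q in k]).round(1).tolist())
c=cam("top")
for g in(-.15,-.23,-.31):
    e=XR*np.cos(g)+YR*np.sin(g);print("key",g,proj(c,[seat+10*e+h*ZR for h in(58,30,2)]).round(1).tolist())
print("flange",[proj(cam(n),[seat+32*(np.cos(t)*XR+np.sin(t)*YR) for t in np.arange(0,6.28,np.pi/2)]).round(1).tolist() for n in("top","side")])
u,v=yell("top",(182,180,195,196));print([(int(r),u[v==r].mean().round(1)) for r in np.unique(v)])
# depth-based flange centre in side/top on pre-grasp pictures
for n in("top","side"):
    f=np.load(n+".npz");c=cam(n);b=(160,155,225,220) if n=="top" else (225,138,290,210)
    P,uv=cloud(c,f["d"],b);h=(P-seat)@ZR;lx=(P-seat)@XR;ly=(P-seat)@YR;r=np.hypot(lx,ly)
    k=(r<45)&(r>19)&(abs(h)<15);print(n,k.sum(),"flange h",np.median(h[k]),"x",np.percentile(lx[k],[1,99]),"y",np.percentile(ly[k],[1,99]))
    k=(r<40)&(h>62)&(h<95);print("nose",k.sum(),np.median(lx[k]),np.median(ly[k]),np.percentile(h[(r<20)],[98,99.5]))
    k=(r<40)&(h>8)&(h<54);print("rod",k.sum(),np.percentile(lx[k],[5,95]),np.percentile(ly[k],[5,95]))
```

```text
top [(186, np.float64(172.0), 3), (187, np.float64(172.5), 2), (188, np.float64(187.0), 3), (189, np.float64(187.0), 3), (190, np.float64(186.5), 4), (191, np.float64(186.0), 3), (192, np.float64(185.5), 4), (193, np.float64(185.5), 4), (194, np.float64(185.0), 3), (195, np.float64(184.5), 4), (196, np.float64(184.5), 4), (197, np.float64(185.5), 2), (199, np.float64(180.0), 3), (200, np.float64(181.0), 5), (201, np.float64(180.5), 6), (202, np.float64(180.0), 4), (203, np.float64(180.0), 5), (204, np.float64(179.5), 4), (205, np.float64(178.5), 6), (206, np.float64(179.0), 5), (207, np.float64(177.5), 6), (208, np.float64(177.5), 6), (209, np.float64(177.0), 5), (210, np.float64(176.5), 6), (211, np.float64(176.0), 5), (212, np.float64(180.2), 8), (213, np.float64(178.1), 7), (214, np.float64(178.2), 6), (215, np.float64(181.8), 6), (216, np.float64(179.9), 7), (217, np.float64(178.8), 8), (218, np.float64(179.0), 8), (219, np.float64(195.5), 2), (220, np.float64(196.5), 2)]
-0.32 [[179.2, 199.7], [176.8, 205.1], [172.5, 214.8]]
-0.37 [[179.8, 199.8], [177.5, 205.2], [173.2, 214.9]]
[... 659 characters left out ...]
, 182.5], [259.3, 181.1]]]
[(188, np.float64(187.0)), (189, np.float64(187.0)), (190, np.float64(186.5)), (191, np.float64(186.0)), (192, np.float64(185.5)), (193, np.float64(185.5)), (194, np.float64(185.0)), (195, np.float64(184.5))]
top 380 flange h -0.5550800771348818 x [-27.05336094  32.58071324] y [-33.18724896  28.27897519]
nose 91 4.883136855682544 -4.890167931690819 [90.1847037  91.72525361]
rod 129 [ 2.32403027 17.25188501] [-19.64650533   6.70450288]
side 267 flange h -0.565823399694766 x [-28.37216295  32.19695842] y [-31.54728821  22.59437072]
nose 110 1.7106445086477198 -6.1283019575308195 [88.24848624 89.68877963]
rod 295 [-13.76448056  16.69228786] [-17.44791282   1.10195821]
```

Side crop: the spring's foot at crop (128,158) lines up with the rod tip at (152,188). Top crop: the stripe (crop 562,205) and keyway (590,155) run along one line, so I advance along the rod with a small x correction.

Emit:
send_rows(
  rows=[
    {"x":0.0075,"y":0.003,"z":0.02,"ax":0,"ay":0,"az":0,"jaw":-1},
    {"x":0.0075,"y":0.003,"z":0.05,"ax":0,"ay":0,"az":0,"jaw":-1},
    {"x":0.0075,"y":0.003,"z":0.08,"ax":0,"ay":0,"az":0,"jaw":-1},
    {"x":0.0075,"y":0.003,"z":0.11,"ax":0,"ay":0,"az":0,"jaw":-1},
    {"x":0.0075,"y":0.003,"z":0.14,"ax":0,"ay":0,"az":0,"jaw":-1},
    {"x":0.0075,"y":0.003,"z":0.17,"ax":0,"ay":0,"az":0,"jaw":-1},
    {"x":0.0075,"y":0.003,"z":0.2,"ax":0,"ay":0,"az":0,"jaw":-1},
    {"x":0.0075,"y":0.003,"z":0.22,"ax":0,"ay":0,"az":0,"jaw":-1},
    {"x":0.0075,"y":0.003,"z":0.22,"ax":0,"ay":0,"az":0,"jaw":-1},
    {"x":0.0075,"y":0.003,"z":0.22,"ax":0,"ay":0,"az":0,"jaw":-1},
  ],
)

```text
time: 12.95
tool_pos: [537.1, 240.0, 192.9]
tcp_rot: [3.061, -0.519, 0.278]
contact_force: [0.5, -0.5, -1.9]
grip_width: 46.6
finger_force: 30.0
```

```bash
cat >> h.py <<'E'
def rep():
    o=bot.get_obs();M=Ro.from_euler('xyz',o["tcp_rot"]).as_matrix();s=np.array([594.9,246.5,89.4]);e=o["tool_pos"]-s
    x=M[:,0];print("t",round(o["time"],2),"axial",round(e@ZR-52.9,1),"lat",round(e@XR,1),round(e@YR,1),"beta",round(np.arctan2(x@YR,x@XR),3),"zdir err",(M.T@-ZR).round(3)[:2],"F tool",(M.T@o["contact_force"]).round(1),"M",(M.T@o["moment"]).round(2),"g",round(o["grip_width"],1))
E
python3 -c "
from h import *
rep()"
```

```text
t 12.95 axial 65.8 lat 1.4 0.2 beta 0.141 zdir err [-0.001  0.   ] F tool [-0.6  0.5  1.8] M [ 0.08 -0.44 -0.  ] g 46.6
```

Emit:
send_rows(
  rows=[
    {"x":0,"y":0,"z":0.01,"ax":0,"ay":0,"az":0,"jaw":-1},
    {"x":0,"y":0,"z":0.02,"ax":0,"ay":0,"az":0,"jaw":-1},
    {"x":0,"y":0,"z":0.025,"ax":0,"ay":0,"az":0,"jaw":-1},
    {"x":0,"y":0,"z":0.03,"ax":0,"ay":0,"az":0,"jaw":-1},
    {"x":0,"y":0,"z":0.035,"ax":0,"ay":0,"az":0,"jaw":-1},
    {"x":0,"y":0,"z":0.04,"ax":0,"ay":0,"az":0,"jaw":-1},
    {"x":0,"y":0,"z":0.045,"ax":0,"ay":0,"az":0,"jaw":-1},
    {"x":0,"y":0,"z":0.05,"ax":0,"ay":0,"az":0,"jaw":-1},
    {"x":0,"y":0,"z":0.05,"ax":0,"ay":0,"az":0,"jaw":-1},
    {"x":0,"y":0,"z":0.05,"ax":0,"ay":0,"az":0,"jaw":-1},
  ],
)

```text
time: 14.2
tool_pos: [542.0, 240.5, 184.1]
tcp_rot: [3.061, -0.519, 0.277]
contact_force: [-0.2, 0.3, -1.8]
grip_width: 46.9
finger_force: 30.0
```

```bash
python3 -c "
from h import *
rep()"
```

```text
t 14.2 axial 55.7 lat 1.3 0.1 beta 0.141 zdir err [-0.001  0.   ] F tool [-0.9 -0.5  1.5] M [ 0.05 -0.44 -0.  ] g 46.9
```

Emit:
send_rows(
  rows=[
    {"x":0,"y":0,"z":0.005,"ax":0,"ay":0,"az":0,"jaw":-1},
    {"x":0,"y":0,"z":0.01,"ax":0,"ay":0,"az":0,"jaw":-1},
    {"x":0,"y":0,"z":0.015,"ax":0,"ay":0,"az":0,"jaw":-1},
    {"x":0,"y":0,"z":0.02,"ax":0,"ay":0,"az":0,"jaw":-1},
    {"x":0,"y":0,"z":0.025,"ax":0,"ay":0,"az":0,"jaw":-1},
    {"x":0,"y":0,"z":0.03,"ax":0,"ay":0,"az":0,"jaw":-1},
    {"x":0,"y":0,"z":0.035,"ax":0,"ay":0,"az":0,"jaw":-1},
    {"x":0,"y":0,"z":0.035,"ax":0,"ay":0,"az":0,"jaw":-1},
    {"x":0,"y":0,"z":0.035,"ax":0,"ay":0,"az":0,"jaw":-1},
    {"x":0,"y":0,"z":0.035,"ax":0,"ay":0,"az":0,"jaw":-1},
  ],
)

```text
time: 15.45
tool_pos: [545.5, 240.9, 178.0]
tcp_rot: [3.061, -0.519, 0.277]
contact_force: [1.1, 0.3, -2.5]
grip_width: 47.0
finger_force: 30.0
```

```bash
python3 -c "
from h import *
rep()"
```

```text
t 15.45 axial 48.7 lat 1.3 0.1 beta 0.141 zdir err [-0.001  0.   ] F tool [-0.2 -0.2  2.7] M [ 0.04 -0.43  0.01] g 47.0
```

Emit:
send_rows(
  rows=[
    {"x":0,"y":0,"z":0.005,"ax":0,"ay":0,"az":0,"jaw":-1},
    {"x":0,"y":0,"z":0.01,"ax":0,"ay":0,"az":0,"jaw":-1},
    {"x":0,"y":0,"z":0.015,"ax":0,"ay":0,"az":0,"jaw":-1},
    {"x":0,"y":0,"z":0.02,"ax":0,"ay":0,"az":0,"jaw":-1},
    {"x":0,"y":0,"z":0.02,"ax":0,"ay":0,"az":0,"jaw":-1},
    {"x":0,"y":0,"z":0.02,"ax":0,"ay":0,"az":0,"jaw":-1},
    {"x":0,"y":0,"z":0.02,"ax":0,"ay":0,"az":0,"jaw":-1},
    {"x":0,"y":0,"z":0.02,"ax":0,"ay":0,"az":0,"jaw":-1},
    {"x":0,"y":0,"z":0.02,"ax":0,"ay":0,"az":0,"jaw":-1},
    {"x":0,"y":0,"z":0.02,"ax":0,"ay":0,"az":0,"jaw":-1},
  ],
)

```text
time: 16.7
tool_pos: [547.5, 241.2, 174.5]
tcp_rot: [3.061, -0.519, 0.278]
contact_force: [0.3, 0.9, -1.9]
grip_width: 47.0
finger_force: 30.0
```

```bash
python3 -c "
from h import *
rep()"
```

```text
t 16.7 axial 44.7 lat 1.3 0.2 beta 0.141 zdir err [-0.001  0.   ] F tool [-0.5 -0.9  1.9] M [-0.02 -0.4  -0.05] g 47.0
```

Emit:
send_rows(
  rows=[
    {"x":0,"y":0,"z":0.005,"ax":0,"ay":0,"az":0,"jaw":-1},
    {"x":0,"y":0,"z":0.01,"ax":0,"ay":0,"az":0,"jaw":-1},
    {"x":0,"y":0,"z":0.015,"ax":0,"ay":0,"az":0,"jaw":-1},
    {"x":0,"y":0,"z":0.02,"ax":0,"ay":0,"az":0,"jaw":-1},
    {"x":0,"y":0,"z":0.025,"ax":0,"ay":0,"az":0,"jaw":-1},
    {"x":0,"y":0,"z":0.03,"ax":0,"ay":0,"az":0,"jaw":-1},
    {"x":0,"y":0,"z":0.03,"ax":0,"ay":0,"az":0,"jaw":-1},
    {"x":0,"y":0,"z":0.03,"ax":0,"ay":0,"az":0,"jaw":-1},
    {"x":0,"y":0,"z":0.03,"ax":0,"ay":0,"az":0,"jaw":-1},
    {"x":0,"y":0,"z":0.03,"ax":0,"ay":0,"az":0,"jaw":-1},
  ],
)

```text
time: 17.95
tool_pos: [550.5, 241.5, 169.4]
tcp_rot: [3.061, -0.519, 0.278]
contact_force: [0.4, 0.4, -1.9]
grip_width: 46.9
finger_force: 30.0
```

```bash
python3 -c "
from h import *
rep()"
```

```text
t 17.95 axial 38.7 lat 1.3 0.2 beta 0.141 zdir err [-0.001  0.   ] F tool [-0.5 -0.4  1.8] M [ 0.07 -0.47  0.04] g 46.9
```

Emit:
send_rows(
  rows=[
    {"x":0,"y":0,"z":0.01,"ax":0,"ay":0,"az":0,"jaw":-1},
    {"x":0,"y":0,"z":0.02,"ax":0,"ay":0,"az":0,"jaw":-1},
    {"x":0,"y":0,"z":0.03,"ax":0,"ay":0,"az":0,"jaw":-1},
    {"x":0,"y":0,"z":0.04,"ax":0,"ay":0,"az":0,"jaw":-1},
    {"x":0,"y":0,"z":0.05,"ax":0,"ay":0,"az":0,"jaw":-1},
    {"x":0,"y":0,"z":0.06,"ax":0,"ay":0,"az":0,"jaw":-1},
    {"x":0,"y":0,"z":0.07,"ax":0,"ay":0,"az":0,"jaw":-1},
    {"x":0,"y":0,"z":0.075,"ax":0,"ay":0,"az":0,"jaw":-1},
    {"x":0,"y":0,"z":0.075,"ax":0,"ay":0,"az":0,"jaw":-1},
    {"x":0,"y":0,"z":0.075,"ax":0,"ay":0,"az":0,"jaw":-1},
  ],
)

```text
time: 19.2
tool_pos: [557.9, 242.4, 156.4]
tcp_rot: [3.061, -0.519, 0.278]
contact_force: [-0.1, -0.2, -2.6]
grip_width: 47.0
finger_force: 30.0
```

Run:
```python
from h import *
rep()
im=[]
for n,b in(("side",(210,100,310,220)),("top",(140,140,240,260))):
    p,d=bot.capture(n);im.append(cv2.resize(p[b[1]:b[3],b[0]:b[2],::-1],(400,480),interpolation=cv2.INTER_CUBIC))
cv2.imwrite("pics/h5.png",np.hstack(im))
```

```text
t 19.2 axial 23.7 lat 1.3 0.2 beta 0.141 zdir err [-0.001  0.   ] F tool [-1.4 -0.   2.2] M [ 0.05 -0.46 -0.01] g 47.0
```

View pics/h5.png

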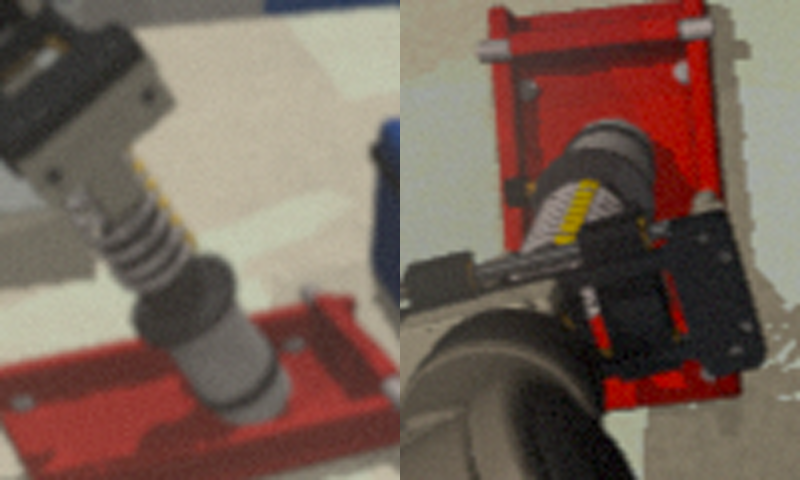

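The spring is threaded on. In the side crop its foot at about (155,270) is near the flange (185,290), past the shoulder and with no axial force, so the tang is in the keyway. I push on.

Emit:
send_rows(
  rows=[
    {"x":0,"y":0,"z":0.015,"ax":0,"ay":0,"az":0,"jaw":-1},
    {"x":0,"y":0,"z":0.03,"ax":0,"ay":0,"az":0,"jaw":-1},
    {"x":0,"y":0,"z":0.045,"ax":0,"ay":0,"az":0,"jaw":-1},
    {"x":0,"y":0,"z":0.06,"ax":0,"ay":0,"az":0,"jaw":-1},
    {"x":0,"y":0,"z":0.07,"ax":0,"ay":0,"az":0,"jaw":-1},
    {"x":0,"y":0,"z":0.08,"ax":0,"ay":0,"az":0,"jaw":-1},
    {"x":0,"y":0,"z":0.09,"ax":0,"ay":0,"az":0,"jaw":-1},
    {"x":0,"y":0,"z":0.1,"ax":0,"ay":0,"az":0,"jaw":-1},
    {"x":0,"y":0,"z":0.1,"ax":0,"ay":0,"az":0,"jaw":-1},
    {"x":0,"y":0,"z":0.1,"ax":0,"ay":0,"az":0,"jaw":-1},
  ],
)

```text
time: 20.55
tool_pos: [567.9, 243.6, 139.1]
tcp_rot: [3.061, -0.519, 0.277]
contact_force: [0.2, 0.4, -1.8]
grip_width: 47.1
finger_force: 30.0
```

```bash
python3 -c "
from h import *
rep()"
```

```text
t 20.55 axial 3.7 lat 1.4 0.2 beta 0.141 zdir err [-0.001  0.   ] F tool [-0.6 -0.4  1.7] M [ 0.06 -0.45  0.09] g 47.1
```

Now slowly to contact with the seat.

Emit:
send_rows(
  rows=[
    {"x":0,"y":0,"z":0.005,"ax":0,"ay":0,"az":0,"jaw":-1},
    {"x":0,"y":0,"z":0.01,"ax":0,"ay":0,"az":0,"jaw":-1},
    {"x":0,"y":0,"z":0.015,"ax":0,"ay":0,"az":0,"jaw":-1},
    {"x":0,"y":0,"z":0.018,"ax":0,"ay":0,"az":0,"jaw":-1},
    {"x":0,"y":0,"z":0.021,"ax":0,"ay":0,"az":0,"jaw":-1},
    {"x":0,"y":0,"z":0.024,"ax":0,"ay":0,"az":0,"jaw":-1},
    {"x":0,"y":0,"z":0.026,"ax":0,"ay":0,"az":0,"jaw":-1},
    {"x":0,"y":0,"z":0.028,"ax":0,"ay":0,"az":0,"jaw":-1},
    {"x":0,"y":0,"z":0.028,"ax":0,"ay":0,"az":0,"jaw":-1},
    {"x":0,"y":0,"z":0.028,"ax":0,"ay":0,"az":0,"jaw":-1},
  ],
)

```text
time: 21.8
tool_pos: [570.1, 243.8, 135.4]
tcp_rot: [3.06, -0.52, 0.278]
contact_force: [-11.6, -3.7, 12.0]
grip_width: 46.7
finger_force: 30.0
```

```bash
python3 -c "
from h import *
rep()"
```

```text
t 21.8 axial -0.6 lat 1.4 0.2 beta 0.141 zdir err [-0.002 -0.   ] F tool [ -4.6   1.7 -16.3] M [ 0.03 -1.14 -0.01] g 46.7
```

Emit:
send_rows(
  rows=[
    {"x":0,"y":0,"z":0.003,"ax":0,"ay":0,"az":0,"jaw":-1},
    {"x":0,"y":0,"z":0.006,"ax":0,"ay":0,"az":0,"jaw":-1},
    {"x":0,"y":0,"z":0.008,"ax":0,"ay":0,"az":0,"jaw":-1},
    {"x":0,"y":0,"z":0.008,"ax":0,"ay":0,"az":0,"jaw":-1},
    {"x":0,"y":0,"z":0.008,"ax":0,"ay":0,"az":0,"jaw":-1},
    {"x":0,"y":0,"z":0.008,"ax":0,"ay":0,"az":0,"jaw":-1},
    {"x":0,"y":0,"z":0.008,"ax":0,"ay":0,"az":0,"jaw":-1},
    {"x":0,"y":0,"z":0.008,"ax":0,"ay":0,"az":0,"jaw":-1},
    {"x":0,"y":0,"z":0.008,"ax":0,"ay":0,"az":0,"jaw":-1},
    {"x":0,"y":0,"z":0.008,"ax":0,"ay":0,"az":0,"jaw":-1},
  ],
)

```text
time: 23.05
tool_pos: [570.4, 243.8, 135.4]
tcp_rot: [3.06, -0.52, 0.278]
contact_force: [-21.6, -6.9, 25.4]
grip_width: 46.6
finger_force: 30.0
```

```bash
python3 -c "
from h import *
rep()"
```

```text
t 23.05 axial -0.8 lat 1.6 0.1 beta 0.141 zdir err [-0.002 -0.   ] F tool [ -7.1   3.4 -33.1] M [-0.15 -1.67 -0.04] g 46.6
```

Seated firmly (33 N with no further travel). Relax, open and retreat along the rod.

Emit:
send_rows(
  rows=[
    {"x":0,"y":0,"z":-0.006,"ax":0,"ay":0,"az":0,"jaw":-1},
    {"x":0,"y":0,"z":-0.01,"ax":0,"ay":0,"az":0,"jaw":-1},
    {"x":0,"y":0,"z":-0.01,"ax":0,"ay":0,"az":0,"jaw":-0.2},
    {"x":0,"y":0,"z":-0.01,"ax":0,"ay":0,"az":0,"jaw":0.2},
    {"x":0,"y":0,"z":-0.01,"ax":0,"ay":0,"az":0,"jaw":0.6},
    {"x":0,"y":0,"z":-0.01,"ax":0,"ay":0,"az":0,"jaw":0.6},
    {"x":0,"y":0,"z":-0.01,"ax":0,"ay":0,"az":0,"jaw":0.6},
    {"x":0,"y":0,"z":-0.01,"ax":0,"ay":0,"az":0,"jaw":0.6},
    {"x":0,"y":0,"z":-0.01,"ax":0,"ay":0,"az":0,"jaw":0.6},
    {"x":0,"y":0,"z":-0.01,"ax":0,"ay":0,"az":0,"jaw":0.6},
  ],
)

```text
time: 24.3
tool_pos: [570.5, 243.8, 134.6]
tcp_rot: [3.061, -0.519, 0.277]
contact_force: [-0.3, -0.5, -0.2]
grip_width: 73.3
finger_force: 0.0
```

Emit:
send_rows(
  rows=[
    {"x":0,"y":0,"z":-0.03,"ax":0,"ay":0,"az":0,"jaw":0.6},
    {"x":0,"y":0,"z":-0.1,"ax":0,"ay":0,"az":0,"jaw":0.6},
    {"x":0,"y":0,"z":-0.2,"ax":0,"ay":0,"az":0,"jaw":0.6},
    {"x":0,"y":0,"z":-0.3,"ax":0,"ay":0,"az":0,"jaw":0.6},
    {"x":0,"y":0,"z":-0.45,"ax":0,"ay":0,"az":0,"jaw":0.6},
    {"x":0,"y":0,"z":-0.6,"ax":0,"ay":0,"az":0,"jaw":0.6},
    {"x":0,"y":0,"z":-0.65,"ax":0,"ay":0,"az":0,"jaw":0.6},
    {"x":0,"y":0,"z":-0.65,"ax":0,"ay":0,"az":0,"jaw":0.6},
    {"x":0,"y":0,"z":-0.65,"ax":0,"ay":0,"az":0,"jaw":0.6},
    {"x":0,"y":0,"z":-0.65,"ax":0,"ay":0,"az":0,"jaw":0.6},
  ],
)

```text
time: 25.55
tool_pos: [505.7, 236.1, 245.9]
tcp_rot: [3.061, -0.517, 0.277]
contact_force: [-0.4, 0.4, 0.2]
grip_width: 73.4
finger_force: 0.0
```

Run:
```python
from h import *
rep()
im=[]
for n,b in(("side",(140,110,310,280)),("wrist",(180,110,360,290))):
    p,d=bot.capture(n);im.append(cv2.resize(p[b[1]:b[3],b[0]:b[2],::-1],(400,400),interpolation=cv2.INTER_CUBIC))
cv2.imwrite("pics/h6.png",np.hstack(im))
```

```text
t 25.55 axial 127.5 lat 0.5 -0.1 beta 0.141 zdir err [ 0.001 -0.   ] F tool [-0.1 -0.5 -0.3] M [ 0.05 -0.34  0.03] g 73.4
```

View pics/h6.png

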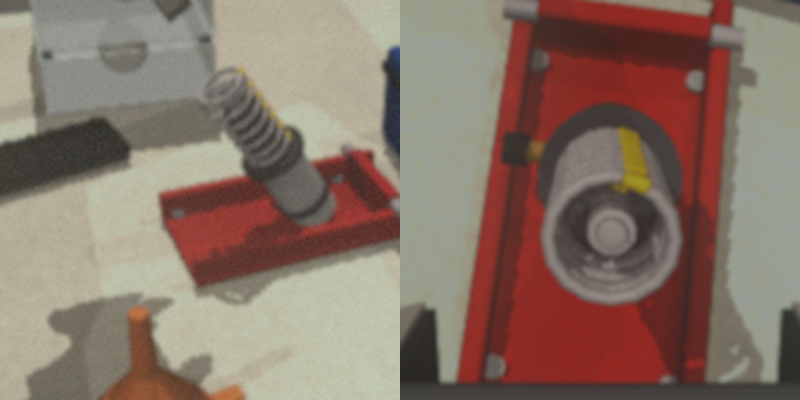

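The spring sits flush on the flange: side crop foot at (275,155), wrist crop rod tip at (612,232) level with the rim. The gripper is clear of it and the funnel still stands. I hand in.

```bash
python3 -c "
from plant import bot
print(bot.close_job())"
```

```text
the job is handed in; nothing more can be done
None
```

The steel spring is home on the pump's rod with its tang in the keyway and its foot against the seat, released with the gripper clear; I never went near the torch (not re-checked at the end), the funnel still stands, and the job was handed in at about 26 s (no verdict returned).

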